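# Find the branded parts crate and push it over the dispatch line

## Robot

A 6-joint arm with a two-finger parallel gripper is mounted at the origin on the work surface. World frame = base frame: x ahead of the robot, y to its left, z up, the work surface at z = 0. Lengths are in m, angles in rad, forces in N, time in s.
With the tool pointing down it reaches from about 0.3 to 0.75 m from the base axis. Payload 8.5 kg.
Tool frame: the origin (TCP) lies on the centre line of the jaws, within the pads' length; the fingertips stand 11 mm ahead of it and the grasp point (between the pads) lies 8 mm behind it; z points along the fingers, y is the direction in which the jaws open and shut (so a half turn about z gives the same grasp; the last joint's range is limited). The gripper opens to 85 mm and grips with 20 to 120 N. Pads are 22 mm wide; open, the fingers measure 114 mm over their backs; the gripper's body (76 mm by 85 mm) begins 54 mm behind the grasp point. The pads swing forward as they close: fully open they stand 13 mm farther back than shut.
Start: joints at [1.003, 0.381, 1.297, -0, 1.464, -0.215], TCP at [0.19, 0.516, 0.242] pointing down, gripper open.
Joint ranges: [-3.11, 3.11], [-0.89, 2.33], [0.22, 2.48], [-1.42, 4.56], [0.17, 2.85], [-2.88, 2.88]. Speed limits (rad/s): [2.39, 2.39, 3.14, 3.14, 3.14, 3.14].

## Interface

Orientations are given as a rotation vector (axis times angle).
In Python, from workcell import robot gives the robot as it stands. Calls block until the motion is done:
- robot.reach(position, orientation): joint-space move of the TCP to a pose.
- robot.move_linear(position, ori=None, max_speed=0.15): straight line of the TCP; ori=None keeps the orientation; max_speed is the mean speed in m/s.
- robot.move_j(angles): joint-space move.
- robot.gripper_to(opening, f_grip=None): finger opening in m; f_grip is the grip in N (None keeps the last); returns when the fingers have stopped.
- robot.pause(seconds).
- robot.solve_ik(position, orientation): joint angles nearest the present ones, or None.
- robot.snapshot(name): name is "scene" or "side" or "wrist"; returns the picture (480x640x3 uint8, red, green, blue); there is no depth.
- robot.camera_params(name): a dict with "mtx" (3x3 intrinsics, pixels), "dist_coeffs" ([k1, k2, p1, p2, k3] as OpenCV has them; the pictures are not rectified), "pose" (4x4, takes a point from camera to world coordinates); the wrist camera has in their place "T_tool_cam" (4x4, takes a point from camera to tool coordinates, whose origin is the TCP and whose axes are the flange's). Camera axes: x right, y up, looking along -z (the intrinsics and any distortion apply to the point x, -y, -z); pixel columns grow to the right and rows downward; lengths in m; the calibration is good to about 2 mm. A picture is of the moment at which its call begins: read the wrist's pose just before it. camera_params takes no time and is no camera call.
A pose or a line that the arm cannot do raises robot.Unreachable and nothing moves.
- robot.job_done(): hands the job in, once; it reports no verdict.
Readings, each from a call of its own:
- robot.read_clock(): time.
- robot.read_joint_pos(): joint angles.
- robot.read_joint_vel(): joint speeds.
- robot.read_tau(): joint torques, N m.
- robot.read_tool_pos(): TCP position.
- robot.read_ee_rot(): TCP orientation.
- robot.read_contact_force(): force on the tool from outside, world axes, zero at the start.
- robot.read_wrist_torque(): the same for the moment, N m.
- robot.read_opening(): finger opening in m.
Only numpy, scipy, OpenCV 4.12 (cv2) and the standard library are available. Lean on these libraries where they do the work, as an engineer would, in place of code of your own. Each camera call takes 0.05 s, during which the arm holds its last target. There are 200 camera calls.

## Task

One of the two small lidded wooden crates standing on the counter has the shop's round nib mark branded on its underside. Without gripping or lifting anything, tip both crates over towards you with the fingers, one after the other, so that each lies on a broad side with its underside showing to the far side of the counter; then push the marked crate, still lying, away from you until it is wholly past and clear of the inlaid brass dispatch line. Leave the unmarked crate lying where you tipped it, and leave the tools and parts around them alone.

Things in the scene. Friction and masses are not known exactly. Their poses are not given: they have to be found in the camera images.
- crate_a: one of two outwardly alike closed wooden parts crates with a slid-in lid, 58 (own x) x 100 (own y) x 110 mm tall, about 0.35 kg, load evenly spread; pushed near its top it tips, pushed low it slides. Broad sides: the 100 x 110 mm faces. Origin at the centre of its underside, z up through the lid, x away from the robot (within 0.2 rad) at the start. It stands on two 6 mm battens along x at its y ends.
- crate_b: one of two outwardly alike closed wooden parts crates with a slid-in lid, 58 (own x) x 100 (own y) x 110 mm tall, about 0.35 kg, load evenly spread; pushed near its top it tips, pushed low it slides. Broad sides: the 100 x 110 mm faces. Origin at the centre of its underside, z up through the lid, x away from the robot (within 0.2 rad) at the start. It stands on two 6 mm battens along x at its y ends.
- crate_a_centre (a point): the middle of crate_a, 55 mm above its underside along its own z; 55 mm above the counter when it stands, 29 mm when it lies on a broad side.
- crate_b_centre (a point): the middle of crate_b, 55 mm above its underside along its own z; 55 mm above the counter when it stands, 29 mm when it lies on a broad side.
- mark (a point): centre of the dark branded mark, a dark disc 53 mm across with a bare diamond-shaped nib in its middle, in the middle of the underside of one of the two crates, 6 mm up from the batten feet; the other crate's underside is bare. It is hidden while the crate stands; the camera beyond the far side of the counter sees it once the underside faces +x.
- line: the dispatch line: a flat brass strip let flush into the counter, 6 mm wide and 840 mm long. Origin at the middle of the strip, its y along the strip, its x pointing away from the robot to the dispatch side (within 0.05 rad of +x).
- stone: grey sharpening stone 100 x 40 x 16 mm lying along its own x between the two crates, a bystander; origin at the centre of its underside.
- barrel: red mottled hard rubber pen barrel 16 mm across, 68 mm tall, standing on end between the two crates just beyond the stone, a bystander; origin at the centre of its foot.
- filling_lever: small nickel filling lever 46 x 9 x 4 mm lying flat to the right of the right-hand crate, a bystander; origin underneath, near its middle.
- file: flat steel file with a wooden handle, 255 mm long along its own x (135 mm to -x, 120 mm to +x), 18 mm wide, 18 mm high, a bystander to the left; origin on the counter.
- calipers: steel calipers, 200 mm long along their own x and up to 73 mm wide (48 mm to -y, 25 mm to +y), 10 mm high, a bystander to the right; origin on the counter at the middle of the beam.
Things that resemble listed ones, but are neither listed nor needed, are in the scene too. What is shaped like the crate_b but turquoise is not meant. What is shaped like the crate_a but orange is not meant.

How it is judged:
On the way, in this order (a step that is already met when the one before it is completed fails the run):
1. one crate lies tipped over towards the robot on a broad side, before the line ((((angle between crate_a's own z axis and vertical between 1.4 and 1.74 rad and angle between the x axis of crate_a and the z axis of line, either way round below 0.17 rad) and z of line in the frame of crate_a below 0 m and x of crate_a_centre in the frame of line below -0.03 m and linear speed of crate_a below 0.03 m/s) or ((angle between crate_b's own z axis and vertical between 1.4 and 1.74 rad and angle between the x axis of crate_b and the z axis of line, either way round below 0.17 rad) and z of line in the frame of crate_b below 0 m and x of crate_b_centre in the frame of line below -0.03 m and linear speed of crate_b below 0.03 m/s))), for 0.2 s.
2. both crates lie so, before the line (angle between crate_a's own z axis and vertical between 1.4 and 1.74 rad and angle between the x axis of each of crate_a, crate_b and the z axis of line, either way round below 0.17 rad and z of line in the frame of crate_a below 0 m and x of each of crate_a_centre, crate_b_centre in the frame of line below -0.03 m and linear speed of each of crate_a, crate_b below 0.03 m/s and angle between crate_b's own z axis and vertical between 1.4 and 1.74 rad and z of line in the frame of crate_b below 0 m), for 0.2 s.
At the end, for the whole second after the job is handed in: the marked crate lies on a broad side, at rest, wholly past the far edge of the brass strip; the unmarked crate lies on a broad side with its underside facing the far side, before the line and within 180 mm (between centres) of where it stood; nothing was lifted and no bystander moved (angle between crate_a's own z axis and vertical between 1.4 and 1.74 rad and angle between the x axis of each of crate_a, crate_b and the z axis of line, either way round below 0.17 rad and (x of crate_a_centre in the frame of line above 0.0775 m or (x of crate_a_centre in the frame of line above 0.069 m and angle between the z axis of crate_a and the x axis of line, either way round below 0.25 rad) or (x of crate_a_centre in the frame of line above 0.063 m and angle between the z axis of crate_a and the x axis of line, either way round below 0.1 rad)) and linear speed of crate_a below 0.02 m/s and angle between crate_b's own z axis and vertical between 1.4 and 1.74 rad and z of line in the frame of crate_b below 0 m and x of crate_b_centre in the frame of line below -0.03 m and linear speed of crate_b below 0.03 m/s and distance of crate_b_centre from where it was at the start of the episode below 0.18 m); the robot touches nothing.
It fails at once if a crate is lifted or carried ((height (world z) of crate_a_centre above 0.075 m or (angle between crate_a's own z axis and vertical above 1.4 rad and height (world z) of crate_a_centre above 0.052 m) or (angle between crate_a's own z axis and vertical below 0.1 rad and height (world z) of crate_a_centre above 0.067 m)) or (height (world z) of crate_b_centre above 0.075 m or (angle between crate_b's own z axis and vertical above 1.4 rad and height (world z) of crate_b_centre above 0.052 m) or (angle between crate_b's own z axis and vertical below 0.1 rad and height (world z) of crate_b_centre above 0.067 m))).
It fails at once if a crate is turned upside down (angle between any of crate_a, crate_b's own z axis and vertical above 2 rad).
It fails at once if the unmarked crate is pushed over the line (x of crate_b_centre in the frame of line above 0 m).
It fails at once if a tool or part is moved by more than 15 mm (distance of any of stone, barrel, filling_lever, file, calipers from where it was at the start of the episode above 0.015 m).
It also fails if it takes over 58 s, if anything falls off the work surface, if the arm or the gripper's body presses on something with over 40 N, if the wrist force passes 120 N, or if a joint passes its speed limit or range.

## Working session

There is one attempt and no reset: what is moved stays moved. The work goes in short steps, each a Python script; the robot and the scene stay as the last script left them, time stands still between calls to the robot, and variables do not carry over. Pictures are saved under pics/ and viewed, about 8 in all and at most 12, crops included, and the job is handed in when it is done.

```bash
mkdir -p pics; ls
python3 - <<'E'
from workcell import robot
import cv2,numpy as np
for n in("scene","side"):
    cv2.imwrite(f"pics/{n}0.png",robot.snapshot(n)[:,:,::-1])
    p=robot.camera_params(n);print(n,p["mtx"].tolist(),p["dist_coeffs"],np.round(p["pose"],4).tolist())
print(robot.read_clock(),robot.read_ee_rot(),robot.read_opening())
E
```

```text
pics
scene [[502.6970225044319, 0.0, 316.17085257427226], [0.0, 502.6970225044319, 243.73129086632403], [0.0, 0.0, 1.0]] [0.03066814 0.         0.         0.         0.        ] [[0.7273, -0.527, 0.4396, 1.098], [0.6862, 0.5481, -0.4783, -0.613], [0.0111, 0.6495, 0.7603, 0.9775], [0.0, 0.0, 0.0, 1.0]]
side [[476.13280255081867, 0.0, 323.29403983572223], [0.0, 476.13280255081867, 244.7023343124539], [0.0, 0.0, 1.0]] [-0.068719  0.        0.        0.        0.      ] [[-0.9908, 0.0759, -0.1121, 0.4764], [-0.1351, -0.507, 0.8513, 0.7747], [0.0078, 0.8586, 0.5126, 0.5556], [0.0, 0.0, 0.0, 1.0]]
0.1 [-5.51272334e-01 -3.09235597e+00  1.89325018e-03] 0.08544489142143259
```

View pics/scene0.png

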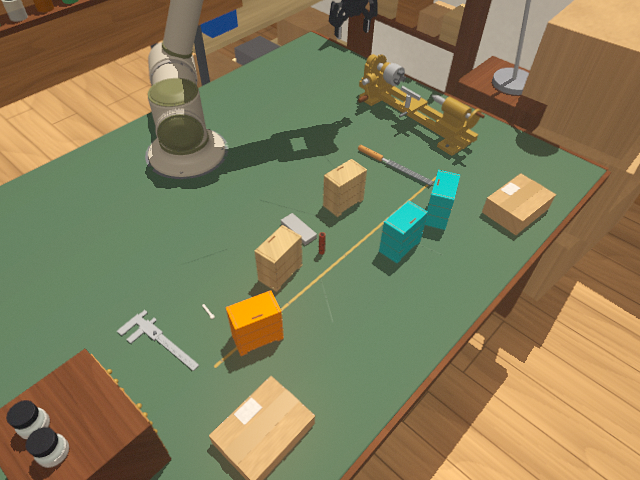

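View pics/side0.png

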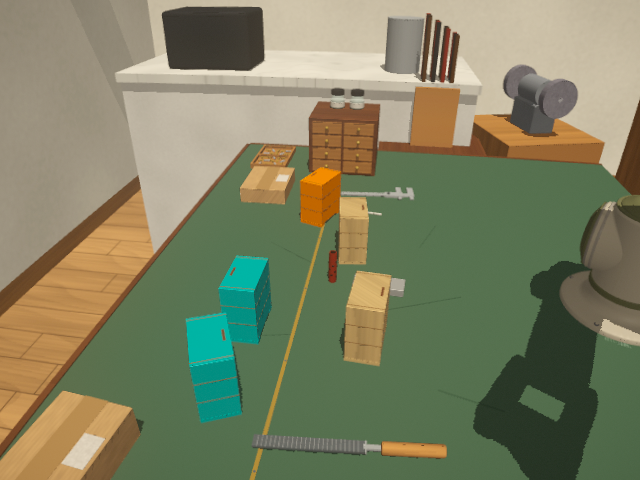

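The two plain wooden crates are at scene pixels (345,187) and (278,257), and at side pixels (368,318) and (353,230). The turquoise pair, at scene (403,232) and (444,200), and the orange one at (256,322) are decoys. The brass line runs from scene (216,366) to (432,180). One enlarged crop will confirm the crates and give me their corners.

Run:
```python
import cv2
a=cv2.imread("pics/scene0.png")[145:345,190:450]
cv2.imwrite("pics/c1.png",cv2.resize(a,None,fx=3,fy=3,interpolation=cv2.INTER_CUBIC))
```

```text
(no output)
```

View pics/c1.png

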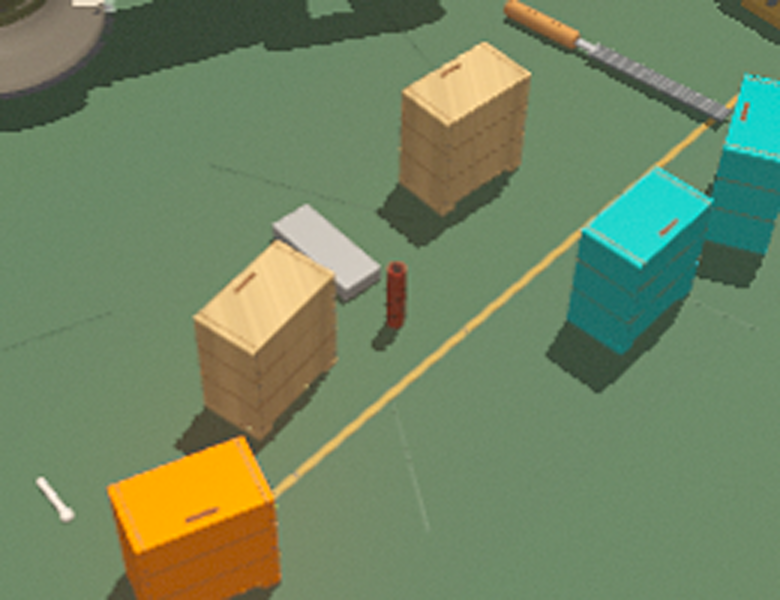

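```bash
cat > h.py <<'E'
from workcell import robot
import cv2,numpy as np
def w(name,uv,z):
    p=robot.camera_params(name);T=np.array(p["pose"])
    q=cv2.undistortPoints(np.array(uv,float).reshape(-1,1,2),np.array(p["mtx"]),np.array(p["dist_coeffs"])).reshape(-1,2)
    d=np.c_[q[:,0],-q[:,1],-np.ones(len(q))]@T[:3,:3].T
    return T[:3,3]+d*((z-T[2,3])/d[:,2])[:,None]
E
python3 - <<'E'
from h import *
def c(pts,z,n):
    x=w("scene",np.array(pts)/3+[190,145],z)[:,:2];r=x.mean(0)
    print(n,np.round(x,3).tolist(),"mean",np.round(r,3),
     "yaw",[round(float(np.degrees(np.arctan2(*(x[(i+1)%len(x)]-x[i])[::-1]))),1) for i in range(len(x))])
c([(402,92),(448,124),(530,74),(486,43)],.11,"L")
c([(193,320),(255,352),(334,272),(276,240)],.11,"R")
c([(278,495),(465,332),(735,97)],0,"line")
c([(397,267)],.068,"barrel")
c([(272,224),(308,205),(381,268),(344,290)],.016,"stone")
c([(108,488),(137,550),(276,497),(242,437)],.11,"orange")
c([(583,232),(632,267),(713,203),(657,169)],.11,"turq")
c([(40,480),(70,516)],.0,"lever")
c([(510,10),(725,115)],.01,"file")
print(w("side",[(388,281),(353,276),(347,305),(380,310)],.11))
print(w("side",[(366,199),(340,200),(340,211),(368,212)],.11))
E
```

```text
L [[0.453, 0.114], [0.508, 0.111], [0.517, 0.208], [0.463, 0.213]] mean [0.485 0.161] yaw [-2.6, 84.5, 175.0, -95.6]
R [[0.513, -0.18], [0.568, -0.169], [0.555, -0.073], [0.499, -0.081]] mean [ 0.534 -0.126] yaw [11.2, 97.7, -172.3, -82.2]
line [[0.615, -0.197], [0.612, 0.023], [0.607, 0.423]] mean [0.611 0.083] yaw [90.7, 90.7, -89.3]
barrel [[0.562, -0.008]] mean [ 0.562 -0.008] yaw [0.0]
stone [[0.418, -0.012], [0.424, 0.026], [0.522, 0.016], [0.516, -0.023]] mean [0.47  0.002] yaw [80.6, -5.5, -97.9, 173.6]
orange [[0.582, -0.32], [0.633, -0.338], [0.669, -0.246], [0.617, -0.228]] mean [ 0.625 -0.283] yaw [-19.5, 68.3, 161.1, -110.8]
turq [[0.667, 0.092], [0.717, 0.09], [0.722, 0.19], [0.667, 0.19]] mean [0.693 0.14 ] yaw [-3.2, 87.1, 179.8, -89.9]
lever [[0.473, -0.314], [0.515, -0.318]] mean [ 0.494 -0.316] yaw [-6.4, 173.6]
file [[0.374, 0.363], [0.62, 0.385]] mean [0.497 0.374] yaw [5.1, -174.9]
[[0.45430498 0.13302661 0.11      ]
 [0.51183881 0.12701155 0.11      ]
 [0.514456   0.20518927 0.11      ]
 [0.46461799 0.21014325 0.11      ]]
[[ 0.50793578 -0.17200743  0.11      ]
 [ 0.56354439 -0.15826313  0.11      ]
 [ 0.55798464 -0.10562996  0.11      ]
 [ 0.50018095 -0.10987705  0.11      ]]
```

```bash
cat >> h.py <<'E'
from scipy.spatial.transform import Rotation as Ro
def ori(psi): return (Ro.from_euler('z',psi)*Ro.from_euler('y',np.pi)).as_rotvec()
def tip(c,psi,zt=.098):
    c=np.array(c);u=np.array([np.cos(psi),np.sin(psi)])
    P=lambda s,z:[*(c+s*u),z]
    robot.reach(P(.065,.23),ori(psi))
    robot.move_linear(P(.065,zt),max_speed=.12)
    robot.move_linear(P(-.035,zt),max_speed=.06)
    print("F",np.round(robot.read_contact_force(),1))
    robot.pause(.6)
    robot.move_linear(P(-.035,.23),max_speed=.2)
def snap(n,f,box=None,k=1):
    a=robot.snapshot(n)[:,:,::-1]
    if box: a=a[box[1]:box[3],box[0]:box[2]]
    cv2.imwrite("pics/"+f,cv2.resize(a,None,fx=k,fy=k,interpolation=cv2.INTER_CUBIC))
E
python3 - <<'E'
from h import *
robot.gripper_to(.06)
tip((.485,.161),np.radians(-5.2))
print(robot.read_clock())
snap("scene","s1.png",(190,145,450,345),3)
print(robot.read_clock())
E
```

```text
F [ 0.1 -0.4  0.9]
6.8
6.85
```

View pics/s1.png

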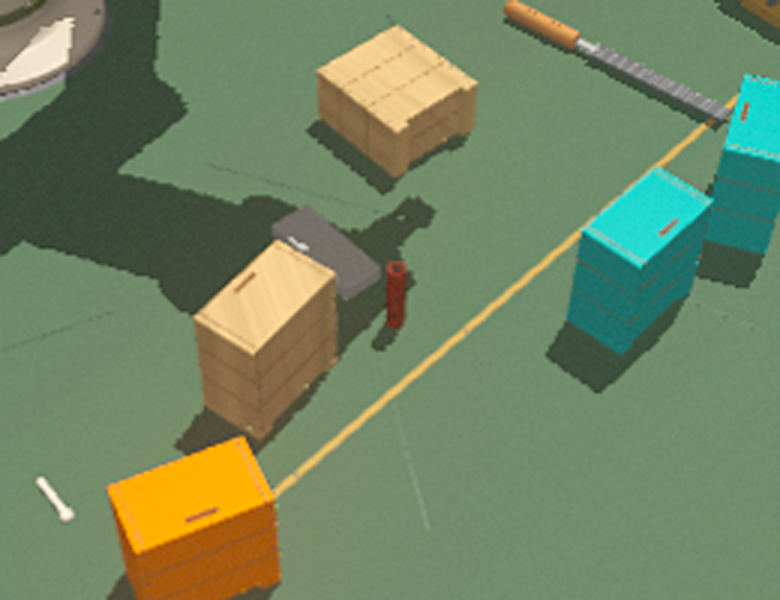

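The left crate is lying on its broad side and its underside (crop 440,135) is bare, so the right crate should be the marked one. I'll tip that one next.

Run:
```python
from h import *
tip((.534,-.126),np.radians(8.5))
print(robot.read_clock())
snap("scene","s2.png",(190,145,450,345),3)
```

```text
F [-0.3 -0.   0.2]
12.5333
```

View pics/s2.png

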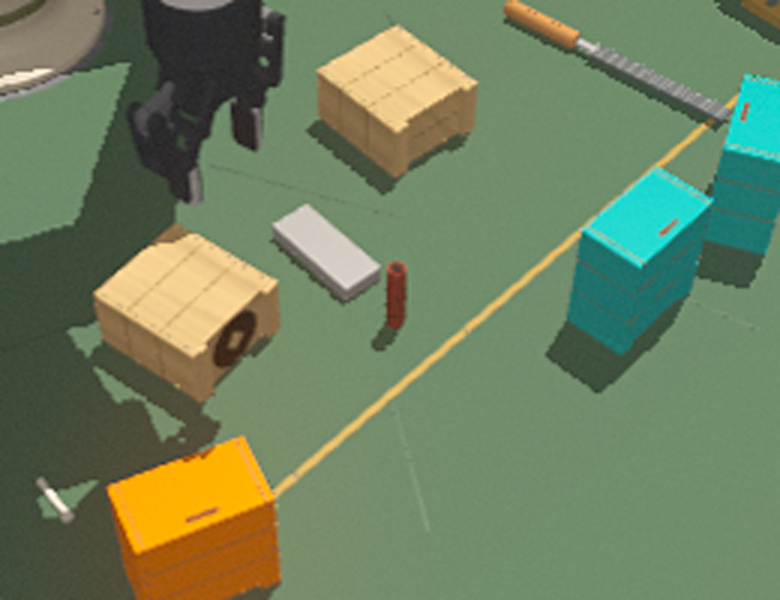

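The right crate carries the mark, a dark disc with a bare nib at crop (235,338). Its lying top corners are (208,356), (278,288), (180,233) and (96,297). I'll measure its pose and push it along its own heading, which passes between the barrel and the orange crate.

Run:
```python
from h import *
x=w("scene",np.array([(208,356),(278,288),(180,233),(96,297)])/3+[190,145],.058)[:,:2]
c=x.mean(0);d=x[1]-x[0]+x[2]*-1*-1-x[3];psi=np.arctan2(-d[0],d[1])
print(np.round(x,3).tolist(),np.round(c,3),np.degrees(psi),w("scene",[[190+235/3,145+338/3]],.029))
psi=float(psi);u=np.array([np.cos(psi),np.sin(psi)])
if abs(np.degrees(psi)-8)>5: raise SystemExit("odd yaw")
P=lambda s,z:[*(c+s*u),z]
tgt=.715; L=(tgt-c[0])/u[0]; print("end",c+L*u)
robot.reach(P(-.095,.2),ori(psi))
robot.move_linear(P(-.095,.025),max_speed=.12)
robot.move_linear(P(L-.066-.06,.025),max_speed=.06)
print("F",np.round(robot.read_contact_force(),1),robot.read_tool_pos(),robot.read_clock())
snap("scene","s3.png",(190,145,450,345),3)
```

```text
[[0.513, -0.17], [0.502, -0.084], [0.4, -0.099], [0.404, -0.192]] [ 0.455 -0.136] 4.750278255818435 [[ 0.49661026 -0.12882576  0.029     ]]
end [ 0.715      -0.11457404]
F [-4.  -1.8  4.4] [ 0.58940451 -0.12501498  0.02502098] 18.8
```

View pics/s3.png

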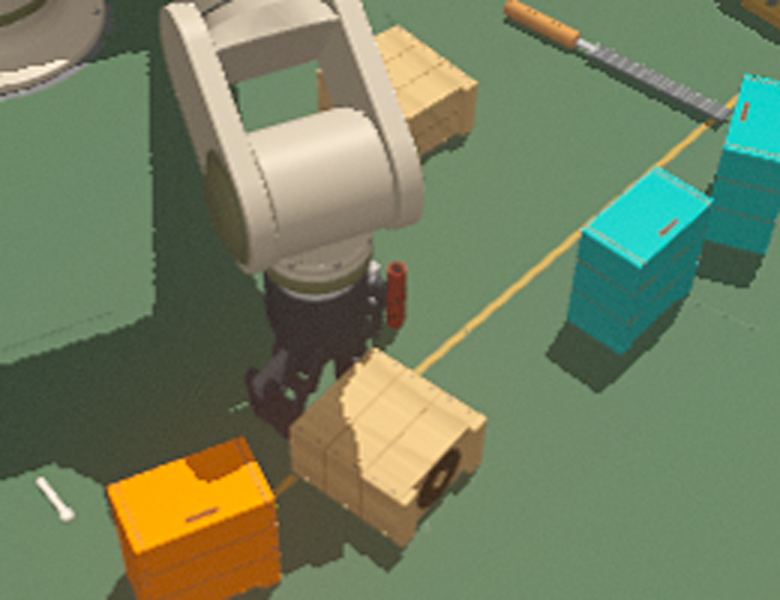

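The crate is moving straight, and both the barrel and the orange crate are untouched. I'll finish the push, retreat and check.

Run:
```python
from h import *
p=np.array(robot.read_tool_pos());a=np.radians(4.75);u=np.array([np.cos(a),np.sin(a),0])
robot.move_linear(list(p+.062*u),max_speed=.05)
robot.move_linear(list(p+.025*u),max_speed=.08)
robot.move_linear(list(p+.025*u+[0,0,.2]),max_speed=.15)
q=robot.read_joint_pos();robot.move_j([-.9,*q[1:]])
print(robot.read_clock(),robot.read_contact_force())
snap("scene","s4.png",(190,145,450,345),3)
```

```text
23.5417 [0.82623762 0.440148   0.40379276]
```

View pics/s4.png

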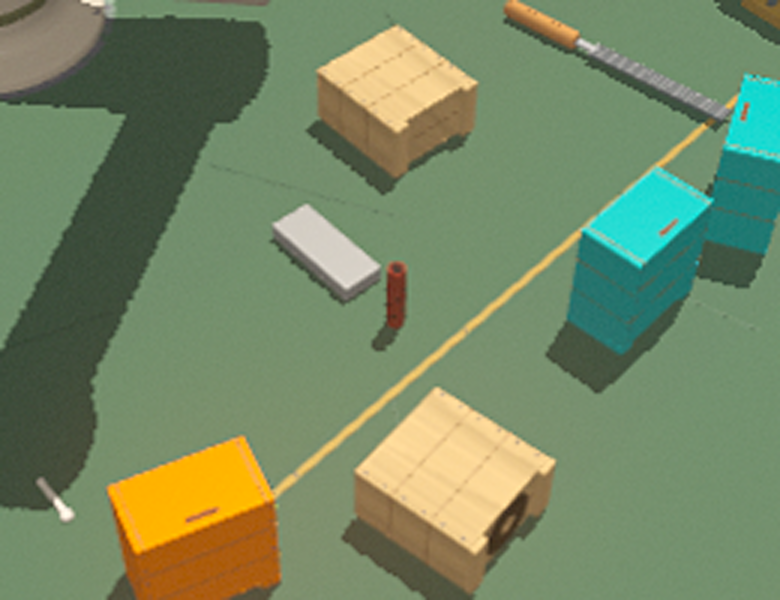

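Run:
```python
from h import *
for p in ([(356,470),(440,388),(554,463),(478,552)],[(318,73),(400,27),(477,84),(402,131)]):
    x=w("scene",np.array(p)/3+[190,145],.058)[:,:2];print(np.round(x,3).tolist(),x.mean(0))
x=x.mean(0)
if np.hypot(*(x-[.485,.161]))<.15: robot.job_done();print("done",robot.read_clock())
```

```text
[[0.669, -0.167], [0.663, -0.069], [0.77, -0.062], [0.778, -0.158]] [ 0.72008776 -0.1140658 ]
[[0.342, 0.123], [0.351, 0.223], [0.457, 0.213], [0.449, 0.12]] [0.39978253 0.16954563]
the job is handed in; nothing more can be done
the job is handed in; nothing more can be done
```

I tipped both crates towards the robot onto a broad side, then pushed the marked one over the brass line and handed the job in. No verdict is reported, so the results below are from my own camera checks.

- **Marked crate:** the right-hand one carried the nib mark. Its centre is now at about (0.720, -0.114), roughly 0.107 m past the centre of the line. Its near edge is at x ≈ 0.663, and the line there is at about 0.614. It lies within a few degrees of square to the line.
- **Unmarked crate:** the left-hand one has a bare underside and lies at about (0.400, 0.170), roughly 90 mm from where it stood (limit 180 mm).
- **Surroundings:** in the last picture the stone, barrel, lever, file and look-alike crates look unmoved. The calipers were outside that crop, so I did not check them; the arm swung near them only at about 0.2 m height.
- **Robot:** the arm was clear of everything, and the clock read about 23.5 s of the 58 s allowed.

No check failed. The one small disagreement was the marked crate's yaw: about 8.5° measured standing, 4.8° after tipping. That did not affect the push.

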